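# Isolate the bench drive and hold its belt tensioner back

### The job

The bench drive is getting a new belt: first turn the red isolator handle from on (green dot) fully to off (white dot), and only then, with the gripper's fingers, push the orange post of the sprung tensioner arm back past the ratchet click until the arm's pointer stands in the green band. The arm does not latch and springs back if let go, so finish while still holding it there, pointer steady in the green and short of the red. Leave the loose tools and parts where they are.

Things in the scene. Friction and masses are not known exactly. Their poses are not given: they have to be found in the camera images.
- isolator_box: Isolator: grey box 130 x 130 mm, 89 mm high, yellow plate on top, fixed to the bench left or right of the drive; origin under its centre. On the plate a green dot (on) toward its +x and a white dot (off) toward its -y.
- isolator (a joint): Angle of the red handle about the vertical axis through the box's centre: 0 = on (white line on the handle's end at the green dot), 1.57 rad (a quarter turn, clockwise seen from above) = off (at the white dot). Detents at both ends: resistance starts at about 0.16 N m and reverses at half way; past there the handle is drawn on to the nearer end.
- isolator_grip (a point): Point in the red handle on its turning axis, 125 mm above the bench. The handle is an upright bar 78 mm long, 16 mm thick and 36 mm high (top 137 mm above the bench, underside 101 mm). The point turns with the handle: x along the bar (toward its white line), y across it, z up. The bar can be pinched across its 16 mm from above.
- drive: Belt drive: blue housing 310 x 250 mm (foot 330 x 270 mm), top 50 mm above the bench, fixed; origin under the housing, 10 mm nearer its -x (front) end than its middle; z up. Two bare pulleys near its +x end, tops up to 98 mm above the bench, and the tensioner on the front part of the top.
- tensioner (a joint): Arm angle: 0 = at rest, grows anticlockwise from above as the post is pushed to the drive's +x; hard stop 0.80 rad. Pointer on white below 0.47, green 0.47 to 0.71, red beyond. Push at the post: 7 N at first, 12 N near 0.11, then less; tooth crest at 0.27, 3 N near 0.42, pawl clicks down by 0.46, then 9 N. Never latches: let go, it springs back to 0.
- tensioner_post (a point): Centre of the top of the orange push post on the arm's end, 128 mm above the bench. Upright cylinder, 24 mm in diameter, free to push or pinch from 87 mm up to 128 mm above the bench. Its axis is 130 mm from the pivot. A black pointer on the arm reaches 45 mm past it over the colour bands.
- tensioner_hinge (a point): Point on the arm's vertical pivot axis at the height of the post's top (128 mm); fixed to the drive, with its axes. The pivot itself ends 110 mm above the bench. At arm angle q the post lies from here at 130 mm times (sin(q - 0.45), -cos(q - 0.45)) in the drive's x, y.
- race: Bystander: plain steel bearing race, a ring 64 mm across and 18 mm high, lying beside the isolator box; leave it. Origin under its centre.
- grease: Bystander: red can 60 mm across, 100 mm high, standing beside the isolator box on its far side; leave it. Origin under its centre.
- collar: Bystander: small brass collar, 36 mm across, 14 mm high, lying on the drive's housing near a front corner; leave it. Origin under its centre.
- t_wrench: Bystander: steel T-handle wrench lying on the bench, 180 x 110 mm, 16 mm high; leave it. Origin under its centre.
- screwdriver: Bystander: screwdriver lying on the left of the bench; leave it. Origin under its centre.
- bit: Bystander: dark steel three-cone drill bit standing on the bench, 150 mm high, 130 mm across, 3.5 kg; leave it. Origin under its centre.
There are look-alikes about, which are no part of the job. Of the things that look like the isolator_box, the smaller one is meant.

How it is judged (in metres and radians):
On the way, in this order (a step that is already met when the one before it is completed fails the run):
1. the isolator handle is fully at off (value of joint isolator above 1.4 rad), for 0.2 s.
2. the tensioner arm is past the click and in the green, pushed by the fingers (value of joint tensioner above 0.46 rad and contact force between the fingers and tensioner above 1 N), for 0.2 s.
At the end, for the whole second after the job is handed in: Isolator within 0.17 rad of off; tensioner arm still (under 0.1 rad/s) between 0.46 and 0.72 rad, pointer in the green band, held by the fingers with more than 1 N (all of step 2 and value of joint isolator above 1.4 rad and value of joint tensioner below 0.72 rad and velocity of joint tensioner between -0.1 and 0.1 rad/s); the arm keeps its last pose, push and grip.
It fails at once if the tensioner is worked (beyond 0.25 rad) while the isolator is not off (value of joint tensioner above 0.25 rad and value of joint isolator below 1.2 rad).
It fails at once if a loose tool or part is moved by more than 30 mm (distance of any of race, grease, collar, t_wrench, screwdriver, bit from where it was at the start of the episode above 0.03 m).
It also fails if it takes over 59 s, if anything falls off the work surface, if the arm or the gripper's body presses on something with over 40 N, if the wrist force passes 120 N, or if a joint passes its speed limit or range.

### The arm

A 6-joint arm with a two-finger parallel gripper is mounted at the origin on the work surface. World frame = base frame: x ahead of the robot, y to its left, z up, the work surface at z = 0. Lengths are in mm, angles in rad, forces in N, time in s.
With the tool pointing down it reaches from about 275 to 1000 mm from the base axis. Payload 8.4 kg.
Tool frame: the origin (TCP) lies at the very end of the fingers, on their centre line; the grasp point (between the pads) lies 19 mm behind it; z points along the fingers, y is the line along which they close (so a half turn about z gives the same grasp; the last joint's range is limited). The gripper opens to 85 mm and grips with 20 to 120 N. Pads are 22 mm wide; open, the fingers measure 114 mm over their backs; the gripper's body (76 mm by 85 mm) begins 54 mm behind the grasp point. The pads swing forward as they close: fully open they stand 13 mm farther back than shut.
Start: joints at [1.332, 0.353, 1.633, -0, 1.155, -0.002], TCP at [146.619, 607.561, 231.281] pointing down, gripper open.
Joint ranges: [-2.63, 2.63], [-0.92, 2.1], [0.06, 2.66], [-1.3, 4.44], [0, 2.69], [-3.02, 3.02]. Speed limits (rad/s): [2.22, 2.22, 2.79, 3.14, 3.14, 3.14].

### API

Orientations are given as [roll, pitch, yaw] about the fixed x, y, z axes, in that order (R = Rz(yaw) Ry(pitch) Rx(roll)).
In Python, from rig import sensors, grab_frame, camera_params, order gives the robot as it stands. The module is installed in compiled form; this text tells all that it offers.
- The arm moves only by the tool move_arm, never from a script. Its argument "motion" is a list of rows, each a list of 7 numbers: the turn, a rotation vector about the tool's x, y, z in parts of the range, where 1.0 means pi rad, then the shift along the tool's x, y, z in normalised numbers (1 is 0.6 m), then the finger opening in m, from 0 to 0.0854. A call has 1 to 8 rows; each row is the pose to reach, as a shift and turn from the pose commanded when the call began, along the tool's axes at that moment; what a row does not reach only later rows make up. A row lasts 1/8 s, in which the tool goes at most 62.5 mm and 10.7 degrees, less where a joint would pass 70% of its speed; a pose out of reach is approached as far as the arm can. No shift or turn number may pass 1 either way. A call with a gripper value outside its range is refused whole. The fingers move at their own pace and stop on an object; "grip_force" is the grip in N (left out, the last holds). Time passes only in rows, so rows that repeat a pose let the fingers close. It gives the time, the measured TCP pose, the force, the opening and the grip force at its end, in the units of the state.
- sensors.sense(): the state, without advancing time (a new reading comes with each control period).
- grab_frame(name): name is "scene" or "top"; returns (picture, depth): 384x512x3 uint8, red, green, blue; 384x512 float32, mm along the optical axis (not along the pixel's ray), 0 where there is no reading.
- camera_params(name): a dict with "camera_matrix" (3x3 intrinsics, pixels), "world_from_camera" (4x4, takes a point from camera to world coordinates). Camera axes: x right, y down, z forward; pixel columns grow to the right and rows downward; lengths in mm; the calibration is good to about 2 mm. A picture is of the moment at which its call begins. camera_params takes no time and is no camera call.
- order.sign_off(): hands the job in; it is judged then, once.
The state is a dict: "clock": time; "qpos": joint angles; "qvel": joint speeds; "joint_efforts": joint torques, N m; "eef_pos": TCP position; "tcp_rot": TCP orientation; "contact_force": force on the tool from outside, world axes, zero at the start; "wrist_torque": the same for the moment, N m; "opening": opening from 0.0 (shut) to 1.0 (fully open); "grasp_force": force on a finger pad.
Only numpy, scipy, OpenCV 4.12 (cv2) and the standard library are available. Lean on these libraries where they do the work, as an engineer would, in place of code of your own. Each camera call takes 0.05 s, during which the arm holds its last target. There are 200 camera calls.

## Working session

There is one attempt and no reset: what is moved stays moved. The work goes in short steps, Python scripts to look and compute and a tool call to move; the robot and the scene stay as the last step left them, time stands still between calls to the robot, and variables do not carry over. Pictures are saved under pics/ and viewed, at most 10 in all, crops included, and the job is handed in when it is done.

Besides the shell and the picture viewer there is one more tool, called after "Call:" as name(argument=value, ...), one argument or row to a line, values as JSON. move_arm: Moves the arm, as the interface text tells. Its arguments: {"type":"object","properties":{"motion":{"type":"array","items":{"type":"array","items":{"type":"number"}}},"grip_force":{"type":"number"}},"required":["motion"]}

```bash
mkdir -p pics; python3 - <<'E'
from rig import sensors, grab_frame, camera_params
import cv2,numpy as np
for n in("scene","top"):
    p,d=grab_frame(n); cv2.imwrite(f"pics/{n}0.png",p[:,:,::-1]); np.savez(f"{n}0.npz",p=p,d=d)
    c=camera_params(n); print(n,np.round(c["camera_matrix"],1).tolist(),np.round(c["world_from_camera"],3).tolist())
s=sensors.sense();print(s)
E
```

```text
scene [[403.5, 0.0, 256.8], [0.0, 403.5, 187.4], [0.0, 0.0, 1.0]] [[-0.768, 0.552, -0.325, 920.47], [0.641, 0.661, -0.39, 493.751], [-0.001, -0.508, -0.862, 1170.072], [0.0, 0.0, 0.0, 1.0]]
top [[387.0, 0.0, 253.5], [0.0, 387.0, 195.6], [0.0, 0.0, 1.0]] [[-0.005, -0.983, 0.186, 228.667], [-1.0, 0.004, -0.008, 7.319], [0.007, -0.186, -0.983, 1610.597], [0.0, 0.0, 0.0, 1.0]]
{'clock': 0.1, 'qpos': array([ 1.33159307e+00,  3.53593832e-01,  1.63404169e+00,  9.24254620e-06,
        1.15523233e+00, -2.39026606e-03]), 'qvel': array([-0.00028837, -0.00229614, -0.00084328,  0.00022982,  0.00209689,
        0.00053955]), 'joint_efforts': array([ 7.06319188e-04, -6.06355762e+01, -3.42821753e+01,  2.33981782e-04,
        4.02970734e-03, -8.61001467e-06]), 'eef_pos': array([146.51830028, 607.14225363, 230.63517086]), 'tcp_rot': array([-3.14031749e+00, -1.14991526e-05,  2.90477592e+00]), 'contact_force': array([-0.55307684,  0.67543596,  0.02172351]), 'wrist_torque': array([-0.03701082, -0.04448048,  0.01676293]), 'grasp_force': 0.0, 'opening': 0.9984102161129353}
```

View pics/scene0.png

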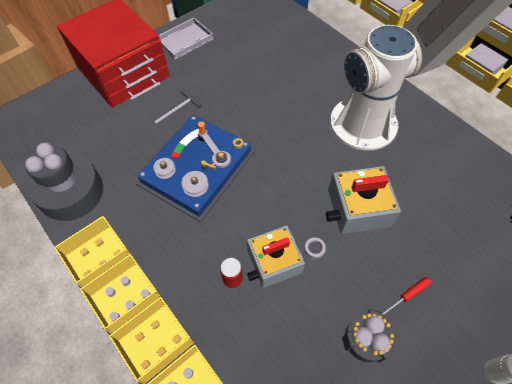

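View pics/top0.png

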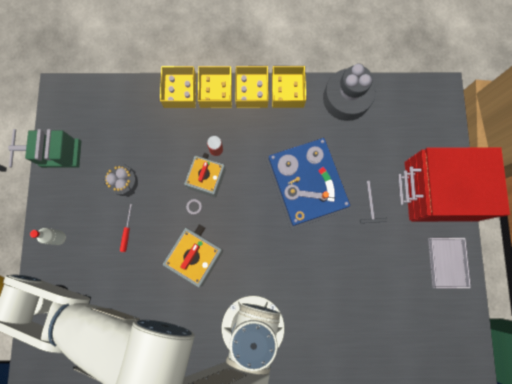

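The scene picture shows two isolators, each with a red handle. The smaller one is at scene (276,255) / top (205,175), with the race at (315,247) and the can at (232,272). The larger look-alike is at scene (365,198) / top (193,257). The only orange tensioner post is at scene (202,128) / top (331,195). I choose the smaller box and will check it in a crop.

```bash
cat > h.py <<'E'
import numpy as np,cv2
from rig import camera_params
def ray(n,u,v,z):
    c=camera_params(n);K=c["camera_matrix"];T=np.array(c["world_from_camera"])
    d=T[:3,:3]@np.linalg.inv(K)@[u,v,1];o=T[:3,3]
    return (o+d*(z-o[2])/d[2])
def proj(n,X):
    c=camera_params(n);T=np.linalg.inv(c["world_from_camera"]);q=T[:3,:3]@X+T[:3,3];q=c["camera_matrix"]@q;return q[:2]/q[2]
def blobs(n,p,lo,hi,box,amin=3):
    h=cv2.cvtColor(p,cv2.COLOR_RGB2HSV);m=cv2.inRange(h,np.array(lo),np.array(hi))
    x0,y0,x1,y1=box;k=np.zeros_like(m);k[y0:y1,x0:x1]=m[y0:y1,x0:x1]
    N,l,s,c=cv2.connectedComponentsWithStats(k)
    return [(c[i],s[i,4],np.argwhere(l==i)[:,::-1]) for i in range(1,N) if s[i,4]>=amin]
E
python3 - <<'E'
from h import *
ims={n:np.load(f"{n}0.npz")["p"] for n in("scene","top")}
a=cv2.resize(ims["scene"][215:300,215:335][:,:,::-1],None,fx=3.2,fy=3.2,interpolation=cv2.INTER_CUBIC)
b=cv2.resize(ims["top"][130:220,165:350][:,:,::-1],None,fx=4.1,fy=3.2,interpolation=cv2.INTER_CUBIC)
c=cv2.resize(ims["scene"][110:215,130:260][:,:,::-1],None,fx=2.9,fy=2.6,interpolation=cv2.INTER_CUBIC)
cv=np.zeros((580,770,3),np.uint8);cv[:a.shape[0],:a.shape[1]]=a;cv[:c.shape[0],386:386+c.shape[1]]=c;cv[285:285+b.shape[0],:b.shape[1]]=b[:,:770]
cv2.imwrite("pics/crop0.png",cv)
def show(t,n,lo,hi,box,z,amin=4):
    for c,s,_ in blobs(n,ims[n],lo,hi,box,amin): print(t,n,c.round(1),s,ray(n,*c,z)[:2].round(1))
S=(235,220,310,290);T=(180,150,228,198)
for n,B in(("scene",S),("top",T)):
    for nm,lo,hi,z in(("yellow",(15,120,120),(32,255,255),89),("red",(0,170,80),(6,255,255),125),("green",(40,80,60),(85,255,255),90),("white",(0,0,200),(180,60,255),90)): show(nm,n,lo,hi,B,z)
D={"scene":(135,112,255,215),"top":(265,135,350,225)}
for n in D:
    show("blue",n,(100,120,60),(125,255,255),D[n],50,50)
    show("orange",n,(5,170,150),(17,255,255),D[n],128)
    show("green",n,(40,80,60),(85,255,255),D[n],75)
    show("redb",n,(0,150,80),(4,255,255),D[n],75)
E
```

```text
yellow scene [275.4 252.3] 1033 [609.5 202.3]
red scene [276.5 245.8] 224 [604.7 199.7]
red scene [238.1 279. ] 79 [745.1 205.2]
green scene [260.1 255.3] 18 [648.7 181.5]
white scene [269. 236.] 21 [590.8 152.9]
white scene [266. 247.] 9 [619.7 173.2]
white scene [236.8 267. ] 67 [720.7 166.4]
yellow top [203.6 174.5] 555 [604.1 196.5]
red top [202.  173.1] 63 [600.8 198.4]
white top [214.7 177.1] 9 [592.9 151.6]
blue scene [194.6 165.6] 4141 [ 602.9 -211. ]
orange scene [201.5 127.3] 58 [ 520.1 -270.8]
green scene [179.2 147.7] 70 [ 608.2 -287.1]
redb scene [175.6 154.5] 32 [ 633.  -271.7]
blue top [310.3 183. ] 2782 [ 576.3 -239.8]
orange top [325.1 194.4] 20 [ 512.8 -284. ]
green top [325.8 176.1] 50 [ 599.4 -300.2]
redb top [322. 171.] 10 [ 620.7 -285.6]
```

View pics/crop0.png

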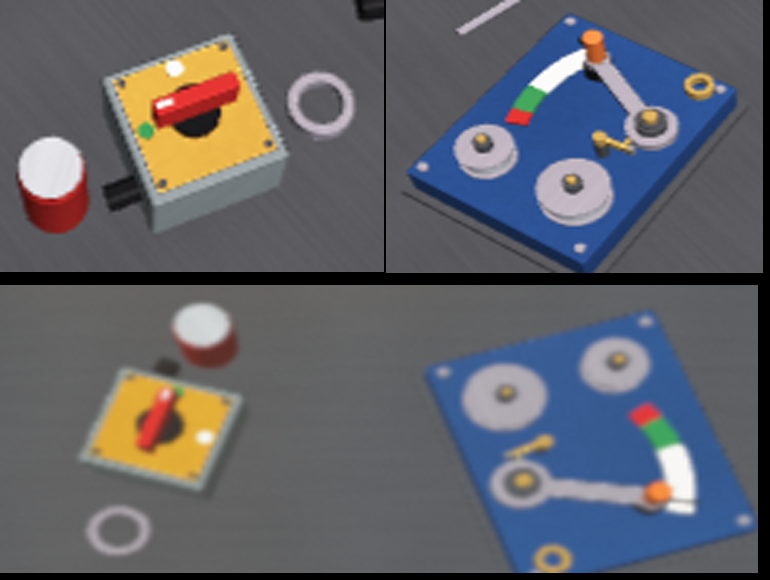

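The crop confirms the choice: the smaller box has its handle's white line at the green dot, the white dot is to its right, and the post is at rest at the white end of the bands. Next I'll refine the poses.

```bash
python3 - <<'E'
from h import *
ims={n:np.load(f"{n}0.npz")["p"] for n in("scene","top")}
def rect(n,lo,hi,box,z):
    b=blobs(n,ims[n],lo,hi,box,30); P=np.vstack([q for _,_,q in b])
    w=np.array([ray(n,u,v,z)[:2] for u,v in P],np.float32); return cv2.minAreaRect(w)
for n,T,D in(("scene",(250,226,302,283),(135,112,255,215)),("top",(180,155,228,198),(265,135,350,225))):
    print(n,"plate",rect(n,(15,120,120),(32,255,255),T,89))
    print(n,"hous",rect(n,(100,120,60),(125,255,255),D,50))
    b=[x for x in blobs(n,ims[n],(0,140,80),(12,255,255),T,20)]
    P=np.vstack([q for _,_,q in b]);w=np.array([ray(n,u,v,137)[:2] for u,v in P],np.float32)
    print("handle",cv2.minAreaRect(w))
    for c,s,q in blobs(n,ims[n],(3,150,120),(17,255,255),D,6):
        print("orange",c.round(1),s,q.min(0),q.max(0),[ray(n,*c,z)[:2].round(1).tolist() for z in(100,112,128)])
# pulleys/pivot circles: gray blobs on the drive
for n,D in(("scene",(135,112,255,215)),("top",(265,135,350,225))):
    for c,s,q in blobs(n,ims[n],(15,70,60),(30,255,255),D,3): print(n,"brass",c.round(1),s,ray(n,*c,110)[:2].round(1))
E
```

```text
scene plate ((605.7042846679688, 197.28431701660156), (111.2989273071289, 111.80768585205078), 71.379150390625)Traceback (most recent call last):
  File "<stdin>", line 8, in <module>
  File "<stdin>", line 5, in rect
  File "h.py", line 4, in ray
    c=camera_params(n);K=c["camera_matrix"];T=np.array(c["world_from_camera"])
ValueError: time passes only in moves, steps and waits
```

```bash
sed -i 's/^from rig import camera_params/from rig import camera_params as _cp\nfrom functools import lru_cache\ncamera_params=lru_cache(_cp)/' h.py; python3 - <<'E'
from h import *
ims={n:np.load(f"{n}0.npz")["p"] for n in("scene","top")}
def rect(n,lo,hi,box,z,amin=30):
    P=np.vstack([q for _,_,q in blobs(n,ims[n],lo,hi,box,amin)])
    return np.round(np.hstack(cv2.minAreaRect(np.array([ray(n,u,v,z)[:2] for u,v in P],np.float32))),1)
for n,T,D in(("scene",(250,226,302,283),(135,112,255,215)),("top",(180,155,228,198),(265,135,350,225))):
    print(n,"plate",rect(n,(15,120,120),(32,255,255),T,89))
    print("hous",rect(n,(100,120,60),(125,255,255),D,50))
    print("handle",rect(n,(0,140,80),(12,255,255),T,137,20))
    for c,s,q in blobs(n,ims[n],(3,150,120),(17,255,255),D,6):
        print("orange",c.round(1),s,q.min(0),q.max(0),[ray(n,*c,z)[:2].round(1).tolist() for z in(100,112,128)])
    for c,s,q in blobs(n,ims[n],(15,70,60),(30,255,255),D,3): print(n,"brass",c.round(1),s,ray(n,*c,110)[:2].round(1))
E
```

```text
scene plate [605.7 197.3 111.3 111.8  71.4]
hous [ 591.1 -222.2  319.2  261.9   18.3]
handle [609.2 201.7  27.3  79.9  71.7]
orange [201.3 127.2] 66 [197 122] [205 133] [[509.8, -292.1], [514.4, -283.3], [520.6, -271.6]]
scene brass [237.7 142.6] 69 [ 459.7 -156.7]
scene brass [220.5 154.5] 30 [ 531.6 -154.8]
scene brass [207.  164.3] 53 [ 587.1 -152.2]
scene brass [162.5 163.2] 13 [ 692.7 -246. ]
scene brass [193.6 178.6] 13 [ 650.4 -135.7]
top plate [606.9 195.8 112.  109.5  71.1]
hous [ 587.7 -232.2  308.1  250.3   18.3]
handle [602.2 196.1  22.2  73.2  70.9]
orange [324.9 194.5] 26 [323 192] [327 197] [[517.9, -288.7], [515.6, -286.3], [512.6, -283.2]]
top brass [315.5 153. ] 6 [ 686.6 -255.5]
top brass [288.3 163. ] 7 [ 645.3 -144.7]
top brass [294.9 179.8] 23 [ 576.1 -169.6]
top brass [292.4 190.5] 17 [ 532.5 -158.4]
top brass [299.6 215.5] 34 [ 432.9 -184.3]
```

Units first: shifts go in shares of 0.6 m and turns go in shares of pi rad. So -0.543 m / 0.6 = -0.905, -0.2914 m / 0.6 = -0.4857, 0.09 rad / 3.1416 = 0.0286.

Call:
move_arm(
  motion=[
    [0, 0, 0.0286, -0.905, -0.4857, 0, 0.05],
    [0, 0, 0.0286, -0.905, -0.4857, 0, 0.05],
    [0, 0, 0.0286, -0.905, -0.4857, 0, 0.05],
    [0, 0, 0.0286, -0.905, -0.4857, 0, 0.05],
    [0, 0, 0.0286, -0.905, -0.4857, 0, 0.05],
    [0, 0, 0.0286, -0.905, -0.4857, 0, 0.05],
    [0, 0, 0.0286, -0.905, -0.4857, 0, 0.05],
    [0, 0, 0.0286, -0.905, -0.4857, 0, 0.05],
  ],
)

```text
clock: 1.1
eef_pos: [520.6, 272.7, 231.1]
tcp_rot: [-3.142, -0.0, 2.815]
contact_force: [0.4, 1.4, 0.9]
opening: 0.584
grasp_force: 0.0
```

In the tool's units: -0.1 m / 0.6 = -0.1667, -0.05 m / 0.6 = -0.0833.

Call:
move_arm(
  motion=[
    [0, 0, 0, -0.0833, -0.035, 0, 0.05],
    [0, 0, 0, -0.1667, -0.07, 0, 0.05],
    [0, 0, 0, -0.1667, -0.07, 0, 0.05],
    [0, 0, 0, -0.1667, -0.07, 0, 0.05],
  ],
)

```text
clock: 1.6
eef_pos: [600.0, 202.5, 230.7]
tcp_rot: [-3.141, -0.001, 2.814]
contact_force: [0.3, 0.6, 0.1]
opening: 0.587
grasp_force: 0.0
```

```bash
python3 - <<'E'
from rig import sensors;s=sensors.sense();print(s["eef_pos"],s["tcp_rot"],s["qpos"])
E
```

```text
[599.97449316 202.49821388 230.69008251] [-3.14107339e+00 -1.37889031e-03  2.81406143e+00] [ 3.22909000e-01  3.66943519e-01  1.61433362e+00  4.59652862e-04
  1.16172734e+00 -9.20539587e-01]
```

In the tool's units: 0.125 m / 0.6 = 0.2083, 0.1 m / 0.6 = 0.1667.

Call:
move_arm(
  motion=[
    [0, 0, 0, -0.0123, -0.0055, 0.05, 0.05],
    [0, 0, 0, -0.0123, -0.0055, 0.1167, 0.05],
    [0, 0, 0, -0.0123, -0.0055, 0.1667, 0.05],
    [0, 0, 0, -0.0123, -0.0055, 0.2083, 0.05],
    [0, 0, 0, -0.0123, -0.0055, 0.2083, 0.05],
  ],
)

```text
clock: 2.22
eef_pos: [604.1, 197.8, 104.5]
tcp_rot: [-3.139, -0.004, 2.816]
contact_force: [0.1, 0.1, -0.2]
opening: 0.584
grasp_force: 0.0
```

```bash
python3 - <<'E'
from h import *
from rig import grab_frame
a=grab_frame("scene")[0][195:305,215:335];b=grab_frame("top")[0][135:215,160:250]
a=cv2.resize(a,(400,367),interpolation=2);b=cv2.resize(b,(400,367),interpolation=2)
cv2.imwrite("pics/c1.png",np.hstack([a,b])[:,:,::-1])
E
```

```text
(no output)
```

View pics/c1.png

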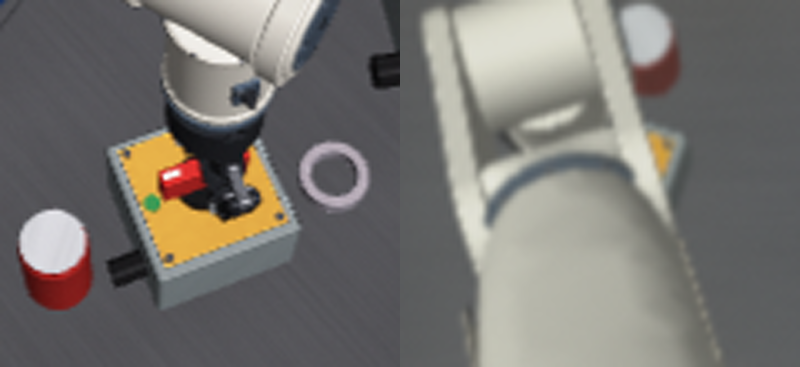

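The scene crop shows the fingers straddling the red bar at crop (210,175), with the can and race clear. I'll close on it now.

In the tool's units: -0.001 m / 0.6 = -0.0017.

Call:
move_arm(
  motion=[
    [0, 0, 0, -0.0017, 0, -0.0017, 0.01],
    [0, 0, 0, -0.0017, 0, -0.0017, 0.01],
    [0, 0, 0, -0.0017, 0, -0.0017, 0.005],
    [0, 0, 0, -0.0017, 0, -0.0017, 0.005],
    [0, 0, 0, -0.0017, 0, -0.0017, 0.005],
  ],
  grip_force=50,
)

```text
clock: 2.95
eef_pos: [607.4, 194.3, 109.1]
tcp_rot: [-3.139, 0.001, 2.815]
contact_force: [-4.5, -13.6, 13.1]
opening: 0.174
grasp_force: 49.7
```

In the tool's units: -0.005 m / 0.6 = -0.0083, -0.0025 m / 0.6 = -0.0042.

Call:
move_arm(
  motion=[
    [0, 0, 0, 0, -0.0042, -0.0083, 0.005],
    [0, 0, 0, 0, -0.0042, -0.0083, 0.005],
    [0, 0, 0, 0, -0.0042, -0.0083, 0.005],
  ],
)

```text
clock: 3.32
eef_pos: [606.9, 194.0, 109.8]
tcp_rot: [-3.141, 0.0, 2.815]
contact_force: [10.2, 1.8, -28.2]
opening: 0.173
grasp_force: 53.6
```

In the tool's units: 0.0035 m / 0.6 = 0.0058, 0.0005 m / 0.6 = 0.0008, 0.4 rad / 3.1416 = 0.1273.

Call:
move_arm(
  motion=[
    [0, 0, 0.0318, 0.0008, 0, 0.0058, 0.005],
    [0, 0, 0.0796, 0.0008, 0, 0.0058, 0.005],
    [0, 0, 0.1273, 0.0008, 0, 0.0058, 0.005],
    [0, 0, 0.1273, 0.0008, 0, 0.0058, 0.005],
  ],
)

```text
clock: 3.82
eef_pos: [606.9, 193.9, 109.5]
tcp_rot: [3.141, 0.001, 2.416]
contact_force: [3.1, -4.1, 0.8]
opening: 0.179
grasp_force: 58.0
```

Good: low forces, and the handle is following. I'll keep turning.

In the tool's units: 1.17 rad / 3.1416 = 0.3724.

Call:
move_arm(
  motion=[
    [0, 0, 0.0477, 0, 0, 0, 0.005],
    [0, 0, 0.0955, 0, 0, 0, 0.005],
    [0, 0, 0.1432, 0, 0, 0, 0.005],
    [0, 0, 0.191, 0, 0, 0, 0.005],
    [0, 0, 0.2387, 0, 0, 0, 0.005],
    [0, 0, 0.2865, 0, 0, 0, 0.005],
    [0, 0, 0.3342, 0, 0, 0, 0.005],
    [0, 0, 0.3724, 0, 0, 0, 0.005],
  ],
)

```text
clock: 4.82
eef_pos: [606.4, 193.9, 109.5]
tcp_rot: [3.141, 0.0, 1.244]
contact_force: [-0.3, -4.8, 1.0]
opening: 0.177
grasp_force: 58.1
```

In the tool's units: 0.02 rad / 3.1416 = 0.0064.

Call:
move_arm(
  motion=[
    [0, 0, 0.0064, 0, 0, 0, 0.005],
    [0, 0, 0.0064, 0, 0, 0, 0.005],
    [0, 0, 0.0064, 0, 0, 0, 0.005],
  ],
)

```text
clock: 5.2
eef_pos: [606.4, 194.0, 109.5]
tcp_rot: [3.141, 0.001, 1.231]
contact_force: [-0.8, -6.0, 5.5]
opening: 0.175
grasp_force: 58.9
```

In the tool's units: -0.13 m / 0.6 = -0.2167, -0.09 m / 0.6 = -0.15.

Call:
move_arm(
  motion=[
    [0, 0, 0, 0, 0, 0, 0.05],
    [0, 0, 0, 0, 0, 0, 0.05],
    [0, 0, 0, 0, 0, 0, 0.05],
    [0, 0, 0, 0, 0, 0, 0.05],
    [0, 0, 0, 0, 0, -0.0667, 0.05],
    [0, 0, 0, 0, 0, -0.15, 0.05],
    [0, 0, 0, 0, 0, -0.2167, 0.05],
    [0, 0, 0, 0, 0, -0.2167, 0.05],
  ],
)

```text
clock: 6.2
eef_pos: [608.2, 195.2, 242.7]
tcp_rot: [3.136, -0.004, 1.225]
contact_force: [0.4, 0.8, 0.2]
opening: 0.586
grasp_force: 0.0
```

In the tool's units: -0.4837 m / 0.6 = -0.8062, -0.4235 m / 0.6 = -0.7058, -0.21 rad / 3.1416 = -0.0668.

Call:
move_arm(
  motion=[
    [0, 0, -0.0318, -0.1008, 0.0158, 0, 0.06],
    [0, 0, -0.0668, -0.2017, 0.0317, 0, 0.06],
    [0, 0, -0.0668, -0.3025, 0.0475, 0, 0.06],
    [0, 0, -0.0668, -0.4033, 0.0633, 0, 0.06],
    [0, 0, -0.0668, -0.5042, 0.0792, 0, 0.06],
    [0, 0, -0.0668, -0.605, 0.095, 0, 0.06],
    [0, 0, -0.0668, -0.7058, 0.1108, 0, 0.06],
    [0, 0, -0.0668, -0.8062, 0.1257, 0, 0.06],
  ],
)

```text
clock: 7.2
eef_pos: [512.1, -287.8, 237.7]
tcp_rot: [-3.141, -0.001, 1.435]
contact_force: [1.9, -0.4, -0.6]
opening: 0.698
grasp_force: 0.0
```

Call:
move_arm(
  motion=[
    [0, 0, 0, 0, 0, 0, 0.06],
    [0, 0, 0, 0, 0, 0, 0.06],
  ],
)

```text
clock: 7.45
eef_pos: [512.6, -285.9, 237.8]
tcp_rot: [-3.14, -0.001, 1.434]
contact_force: [-0.8, 0.7, -1.3]
opening: 0.703
grasp_force: 0.0
```

```bash
python3 - <<'E'
from h import *
from rig import grab_frame,sensors
p=grab_frame("scene")[0]
cv2.imwrite("pics/c2.png",cv2.resize(p[90:300,130:340],(630,590),interpolation=2)[:,:590+40,::-1])
s=sensors.sense();print(s["eef_pos"],s["tcp_rot"])
E
```

```text
[ 512.90491958 -285.27074947  237.9694592 ] [-3.14038951e+00 -9.18715768e-04  1.43500102e+00]
```

View pics/c2.png

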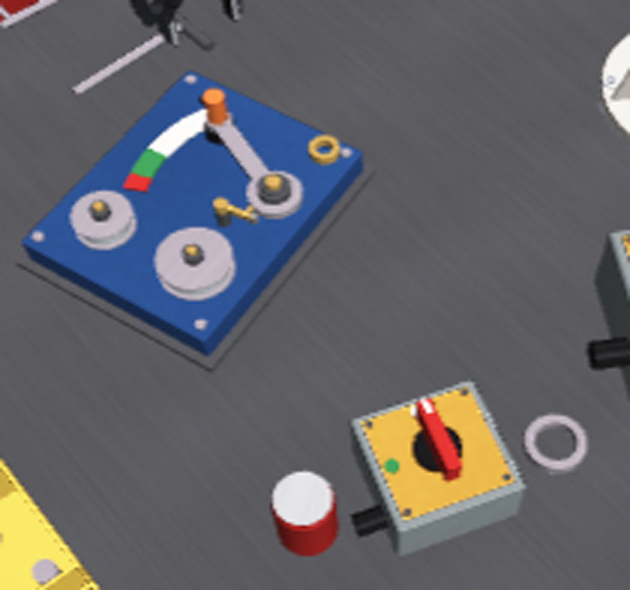

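The handle now points its white end at the white dot, at crop (425,405), so the isolator is off. The race and can haven't moved, and the tensioner post is still at rest at crop (213,105). Descending over the post.

Call:
move_arm(
  motion=[
    [0, 0, 0, 0, 0.0025, 0.05, 0.06],
    [0, 0, 0, 0, 0.0025, 0.1, 0.06],
    [0, 0, 0, 0, 0.0025, 0.15, 0.06],
    [0, 0, 0, 0, 0.0025, 0.1917, 0.06],
    [0, 0, 0, 0, 0.0025, 0.23, 0.06],
    [0, 0, 0, 0, 0.0025, 0.23, 0.06],
  ],
)

```text
clock: 8.25
eef_pos: [513.8, -284.2, 99.1]
tcp_rot: [-3.138, -0.002, 1.437]
contact_force: [-0.1, -0.2, -0.1]
opening: 0.703
grasp_force: 0.0
```

Call:
move_arm(
  motion=[
    [0, 0, 0, 0, 0, 0, 0.01],
    [0, 0, 0, 0, 0, 0, 0.01],
    [0, 0, 0, 0, 0, 0, 0.01],
    [0, 0, 0, 0, 0, 0, 0.01],
  ],
  grip_force=40,
)

```text
clock: 8.75
eef_pos: [515.0, -286.3, 102.1]
tcp_rot: [3.14, 0.0, 1.435]
contact_force: [-1.1, 1.7, 5.8]
opening: 0.266
grasp_force: 38.9
```

In the tool's units: 0.0409 m / 0.6 = 0.0682, 0.0309 m / 0.6 = 0.0515, -0.32 rad / 3.1416 = -0.1019.

Call:
move_arm(
  motion=[
    [0, 0, -0.0255, 0.0007, 0.0173, 0, 0.01],
    [0, 0, -0.0509, 0.0028, 0.0345, 0, 0.01],
    [0, 0, -0.0764, 0.0062, 0.0515, 0, 0.01],
    [0, 0, -0.1019, 0.011, 0.0682, 0, 0.01],
  ],
)

```text
clock: 9.25
eef_pos: [554.7, -285.4, 102.0]
tcp_rot: [-3.139, -0.001, 1.757]
contact_force: [-8.1, 0.8, 8.9]
opening: 0.265
grasp_force: 39.5
```

In the tool's units: 0.0347 m / 0.6 = 0.0578, 0.0296 m / 0.6 = 0.0493, -0.27 rad / 3.1416 = -0.0859.

Call:
move_arm(
  motion=[
    [0, 0, -0.0191, 0.0005, 0.013, 0, 0.01],
    [0, 0, -0.0382, 0.0015, 0.026, 0, 0.01],
    [0, 0, -0.0573, 0.0035, 0.0388, 0, 0.01],
    [0, 0, -0.0732, 0.0057, 0.0493, 0, 0.01],
    [0, 0, -0.0859, 0.0078, 0.0578, 0, 0.01],
    [0, 0, -0.0859, 0.0078, 0.0578, 0, 0.01],
    [0, 0, -0.0859, 0.0078, 0.0578, 0, 0.01],
    [0, 0, -0.0859, 0.0078, 0.0578, 0, 0.01],
  ],
)

```text
clock: 10.25
eef_pos: [588.0, -274.4, 102.0]
tcp_rot: [-3.14, -0.001, 2.024]
contact_force: [-9.6, 0.4, 8.6]
opening: 0.266
grasp_force: 39.4
```

```bash
python3 - <<'E'
from h import *
from rig import grab_frame,sensors
p=grab_frame("scene")[0]
cv2.imwrite("pics/c3.png",cv2.resize(p[95:205,135:265],(780,600),interpolation=2)[:,:,::-1])
s=sensors.sense();print(s["clock"],s["eef_pos"],s["tcp_rot"],s["contact_force"],s["grasp_force"],s["qvel"].round(4))
# arm angle from the TCP and hinge (post rest at 515,-286.3)
h=np.array([515,-286.3])-130*np.array([np.sin(-.131),-np.cos(.131)]);d=s["eef_pos"][:2]-h
print("q",np.arctan2(d[0],-d[1])+.131,np.hypot(*d))
E
```

```text
10.3 [ 587.94913729 -274.41170939  102.04773542] [-3.13976070e+00 -1.11735385e-03  2.02447367e+00] [-8.9853038   0.90378447  9.00790573] 39.405105113983154 [ 0.0011 -0.0012 -0.0004  0.0015  0.0018 -0.    ]
q 0.5771912171173057 129.6953713847377
```

View pics/c3.png

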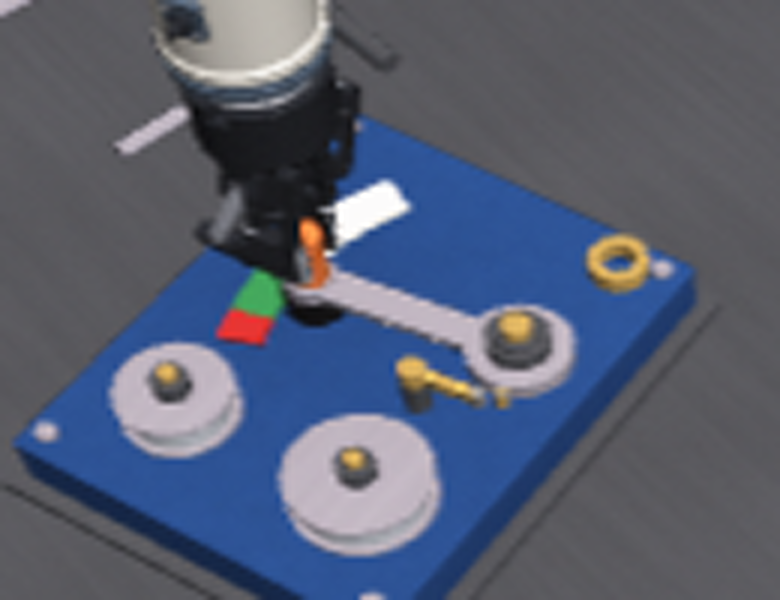

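The post at crop (313,250) is held between the fingers, with the green at (258,292) and red at (243,328) still ahead of or under it. The TCP gives an arm angle of 0.577 at a radius of 129.7 mm, with a steady 9 N reaction, so the pointer is mid-green and still. I'm handing in.

```bash
python3 -c "
from rig import order;print(order.sign_off())"
```

```text
the job is handed in; nothing more can be done
None
```

I turned the isolator fully to off, then pushed the tensioner post past the click and handed in with the fingers still holding it at about 0.58 rad (computed from the tool position), steady in the green; the sign-off returned no verdict.

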